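Stack the sample tray in the inspection kit and latch it

TASK

Pick up the blue sample tray by its handle, keep it level, and lower it gently onto the grey base tray in the black kit case, feeling along it until all four corner lugs drop into the sockets and the tray lies fully home. Then swing the red latch all the way across the blue tray's rim to lock it. Leave the tin in the blue tray and do not disturb the other things on the table.

Things in the scene. Friction and masses are not known exactly. Their poses are not given: they have to be found in the camera images.
- tray_center (a point): Blue sample tray, loose, 154 (x) x 120 (y) mm outside, 82 mm high in all, 0.4 to 0.65 kg. This point: on its middle axis, 41 mm above its lug tips, z up. Rim of the walls 9 mm above this point. Four round lugs, 12 mm diameter, 9 mm long, tips slightly rounded, stand down from its floor at x = +-65, y = +-50 mm. It fits either way round (half a turn makes no difference).
- tray_handle (a point): Centre of the blue tray's black bar handle, 31 mm above the tray's point. The bar runs along the tray's x: 112 long x 18 wide (y) x 20 mm high, on posts at x = +-50 mm; nothing else in the tray rises above its rim.
- case: Black kit case, fixed to the table, 290 (x) x 144 (y) mm, walls 35 mm high; origin at the centre of its underside, on the table; z up. It holds the grey base tray (see the point stack_mid). When the blue tray's lug tips stand on the base tray's flanges, the tray's point is at z = 106 mm; fully home, its floor on the flanges, at z = 97 mm.
- stack_mid (a point): Point on the case's middle axis, 65 mm above the table, level with the flange tops of the grey base tray, 220 (x) x 124 (y) mm. That tray is clipped on runners: immovable below 150 N, centred in the case's y and square to it, but its centre lies anywhere from -18 to +18 mm from this point along the case's x; that offset is not measured and must be seen or felt.
- stack_end (a point): Point on the case's middle axis 105 mm along its +x from stack_mid, level with the flange tops. The base tray's two flat flanges (y = 38 to 62 mm each side) run its full length. They hold four rectangular sockets at x = +-65, y = +-50 mm from the base tray's centre, each 15.2 mm in x by 17 mm in y and 13 mm deep.
- latch (a joint): Angle of the red swing latch on the post at the case's -y side, rad: 0 = open, arm along the case's +x; grows anticlockwise from above; pi/2 = straight across the tray's rim (arm along +y); stop at 1.65. Light friction (1.5 N at the peg); stays where left. Arm 6 mm thick, underside 109 mm above the table: 3 mm over the rim of a tray fully home; it cannot pass over one that is not.
- latch_peg (a point): On the axis of the latch's upright round finger peg, 12 mm diameter, at the arm's free end, 45 mm from the pivot. The peg stands 30 mm up from the arm's top (115 to 145 mm above the table); this point is 131 mm above the table.
- latch_pivot (a point): The latch's vertical turning axis: case's x = 0, y = -84 mm, 112 mm above the table. Post 16 mm in diameter below it.
- tin_c (a point): Small metal tin standing loose inside the blue tray, 32 mm diameter, 30 mm high; its centre. It rides along and must stay in the tray.
- torch_c (a point): Bystander: black torch with an orange head, 155 mm long, lying on the table; its centre.
- spray_c (a point): Bystander: white bottle with red cap, 60 mm diameter, 170 mm high; its centre.
- jar_c (a point): Bystander: glass jar, 66 mm diameter, 80 mm high; its centre.
- brush_grip (a point): Bystander: brush, 170 mm long, lying along x between the tray and the case; point on its handle.
- driver_grip (a point): Bystander: screwdriver, 180 mm long, lying on the table; point on its handle.
- carton_c (a point): Bystander: small cardboard carton, 70 x 110 x 50 mm; its centre.
Not all that is in view belongs to the job. Of the things that look like the part that bears tray_center, the largest one is meant.

How it is judged:
By the outcome, as a careful person would: the job done as asked, in the order asked, and still so for the second after the job is handed in, with the robot touching nothing.
It also fails if it takes over 70 s, if anything falls off the work surface, if the arm or the gripper's body presses on something with over 40 N, if the wrist force passes 120 N, or if a joint passes its speed limit or range.

ROBOT

A 6-joint arm with a two-finger parallel gripper is mounted at the origin on the work surface. World frame = base frame: x ahead of the robot, y to its left, z up, the work surface at z = 0. Lengths are in m, angles in degrees, forces in N, time in s.
With the tool pointing down it reaches from about 0.4 to 0.825 m from the base axis. Payload 7 kg.
Tool frame: the origin (TCP) lies at the very end of the fingers, on their centre line; the grasp point (between the pads) lies 19 mm behind it; z points along the fingers, y is the direction in which the jaws open and shut (so a half turn about z gives the same grasp; the last joint's range is limited). The gripper opens to 88 mm and grips with 3 to 60 N. Pads are 19 mm wide; open, the fingers measure 130 mm over their backs; the gripper's body (78 mm by 193 mm) begins 47 mm behind the grasp point.
Start: joints at [-47.836, 20.546, 0.682, 0, -70.136, -16.507], TCP at [0.292, -0.608, 0.227] pointing down, gripper open.
Joint ranges: [-176.03, 176.03], [-82.01, 121.73], [-58.28, 71.71], [-173.87, 95.51], [-174.79, -0.11], [-173.66, 173.66]. Speed limits (degrees/s): [136.94, 136.94, 172.46, 180, 180, 180].

INTERFACE

Orientations are given as [roll, pitch, yaw] about the fixed x, y, z axes, in that order (R = Rz(yaw) Ry(pitch) Rx(roll)).
In Python, from plant import telemetry, snapshot, calibration, workorder gives the robot as it stands. The module is installed in compiled form; this text tells all that it offers.
- The arm moves only by the tool step_arm, never from a script. Its argument "plan" is text: rows parted by semicolons, each of 7 numbers parted by spaces: the finger opening in cm, from 0 to 8.76, then the shift along the tool's x, y, z in cm, then the turn, a rotation vector about the tool's x, y, z in degrees. A call has 1 to 12 rows; each row shifts and turns the commanded pose from where the row before left it, along the tool's axes as they then stand; what a row does not reach is not made up. A row lasts 1/12 s, in which the tool goes at most 41.7 mm and 7.16 degrees, less where a joint would pass 70% of its speed; a pose out of reach is approached as far as the arm can. A call with a gripper value outside its range is refused whole. The fingers move at their own pace and stop on an object; the grip force is fixed at half the most. Time passes only in rows, so rows that do not move let the fingers close. It gives the time, the measured TCP pose, the force and the opening at its end, in the units of the state.
- telemetry.get_obs(): the state, without advancing time (a new reading comes with each control period).
- snapshot(name): name is "side" or "top" or "wrist"; returns the picture (384x512x3 uint8, blue, green, red); there is no depth.
- calibration(name): a dict with "K" (3x3 intrinsics, pixels), "camera_from_world" (4x4, takes a point from world to camera coordinates). Camera axes: x right, y up, looking along -z (the intrinsics and any distortion apply to the point x, -y, -z); pixel columns grow to the right and rows downward; lengths in m; the calibration is good to about 2 mm. The wrist camera is an equidistant fisheye: a pixel r from the principal point sees the ray r / f radians off the axis. A picture is of the moment at which its call begins: read the wrist's pose just before it. calibration takes no time and is no camera call; for the wrist camera it gives the pose at the moment of the call.
- workorder.close_job(): hands the job in, once; it reports no verdict.
The state is a dict: "clock": time; "joint_pos": joint angles; "qvel": joint speeds; "tau": joint torques, N m; "tool_pos": TCP position; "orientation": TCP orientation; "force": force on the tool from outside, world axes, zero at the start; "moment": the same for the moment, N m; "opening": finger opening in m.
Only numpy, scipy, OpenCV 4.12 (cv2) and the standard library are available. Lean on these libraries where they do the work, as an engineer would, in place of code of your own. Each camera call takes 0.05 s, during which the arm holds its last target.

## Working session

There is one attempt and no reset: what is moved stays moved. The work goes in short steps, Python scripts to look and compute and a tool call to move; the robot and the scene stay as the last step left them, time stands still between calls to the robot, and variables do not carry over. Pictures are saved under pics/ and viewed, and the job is handed in when it is done.

Besides the shell and the picture viewer there is one more tool, called after ">>>" in YAML: its name, and indented under it one key for each argument. step_arm: Moves the arm, as the interface text tells. Its arguments: {"type":"object","properties":{"plan":{"type":"string"}},"required":["plan"]}

```bash
mkdir -p pics; ls; python3 - <<'E'
from plant import telemetry, snapshot, calibration
import cv2, numpy as np
print(telemetry.get_obs())
for n in ["side","top","wrist"]:
    c=calibration(n); print(n,{k:(np.round(v,4).tolist() if not isinstance(v,str) else v) for k,v in c.items()})
    cv2.imwrite(f"pics/{n}0.png",snapshot(n))
E
```

```text
pics
{'clock': 0.0, 'joint_pos': array([-4.78367762e+01,  2.05923047e+01,  6.30017821e-01, -2.11111225e-02,
       -7.01345870e+01, -1.65058582e+01]), 'qvel': array([-0.08006322,  0.00936122, -0.01904967, -0.01158697, -0.08156855,
        0.1280096 ]), 'tau': array([-1.31945813e-03, -5.82716024e+01,  2.93043441e+01,  6.99675992e+00,
        6.81476711e-03, -1.40722004e-04]), 'tool_pos': array([ 0.29200531, -0.6079952 ,  0.22558122]), 'orientation': array([ 1.79901479e+02, -8.49848265e-03, -1.54349818e+02]), 'force': array([ 0.03956503, -0.12764258, -0.81137524]), 'moment': array([ 0.05579121, -0.01622557, -0.05163583]), 'opening': 0.08752683054916122}
side {'K': [[423.6262, 0.0, 255.5968], [0.0, 423.6262, 191.6039], [0.0, 0.0, 1.0]], 'camera_from_world': [[0.7266, -0.6871, 0.0013, -0.3908], [0.532, 0.5638, 0.6318, -0.3621], [-0.4348, -0.4583, 0.7752, -1.368], [0.0, 0.0, 0.0, 1.0]]}
top {'K': [[391.81, 0.0, 251.8116], [0.0, 391.81, 192.1023], [0.0, 0.0, 1.0]], 'camera_from_world': [[0.0173, -0.9998, 0.012, -0.0202], [0.9926, 0.0186, 0.1197, -0.5566], [-0.1199, 0.0098, 0.9927, -1.3391], [0.0, 0.0, 0.0, 1.0]]}
wrist {'K': [[297.3186, 0.0, 251.5481], [0.0, 297.3186, 192.2633], [0.0, 0.0, 1.0]], 'camera_from_world': [[-0.4321, 0.9018, 0.0025, 0.6749], [-0.8727, -0.4175, -0.2533, 0.0328], [-0.2274, -0.1116, 0.9674, -0.3903], [0.0, 0.0, 0.0, 1.0]]}
```

View pics/top0.png

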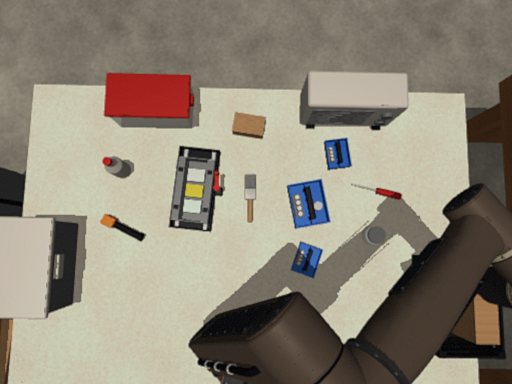

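View pics/side0.png

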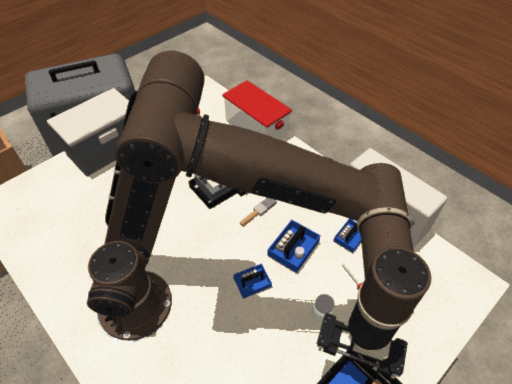

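View pics/wrist0.png

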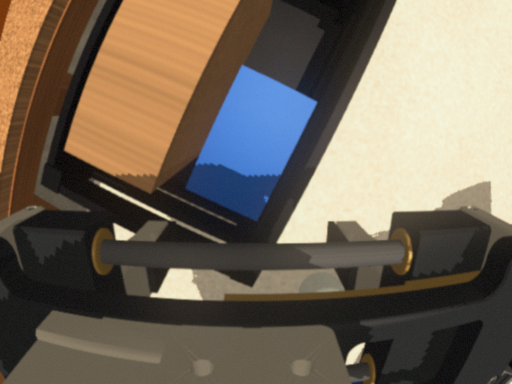

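The top view shows three blue trays. The largest is at about (308,203). The case is at (195,188), with its long side close to the image vertical and the red latch at (217,183). I'll zoom in on these.

```bash
python3 - <<'E'
import cv2
a=cv2.imread("pics/top0.png")
cv2.imwrite("pics/t_tray.png",cv2.resize(a[170:240,275:345],None,fx=8,fy=8,interpolation=cv2.INTER_CUBIC))
cv2.imwrite("pics/t_case.png",cv2.resize(a[140:238,155:265],None,fx=6,fy=6,interpolation=cv2.INTER_CUBIC))
E
```

```text
(no output)
```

View pics/t_tray.png

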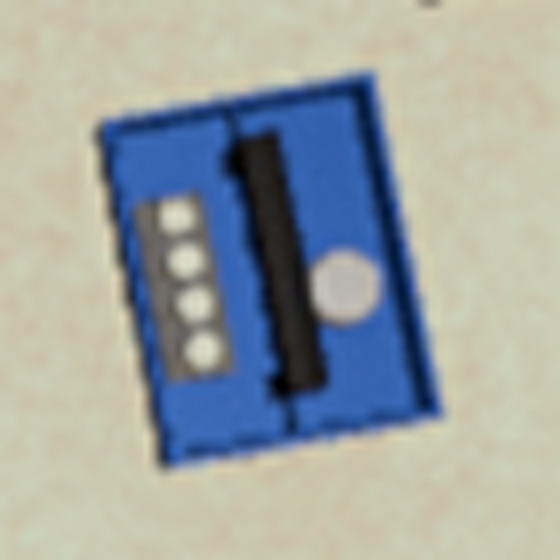

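View pics/t_case.png

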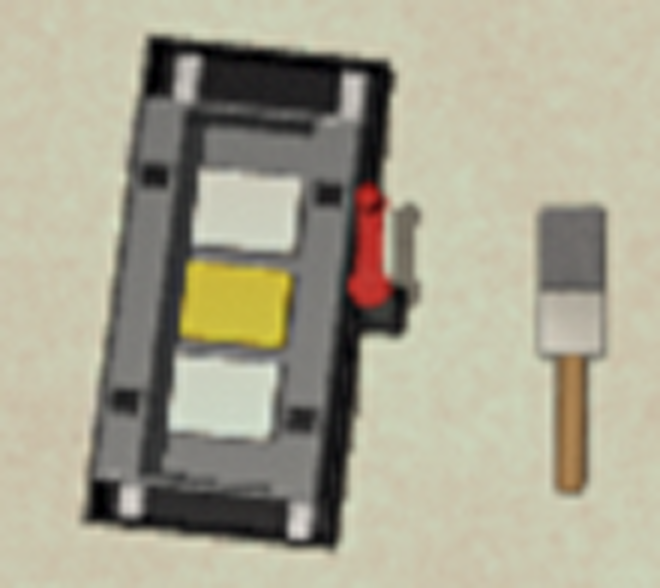

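```bash
cat > h.py <<'E'
import numpy as np, cv2
from plant import calibration
def bp(name,uv,z):
    c=calibration(name); K=c["K"]; T=c["camera_from_world"]
    uv=np.atleast_2d(np.asarray(uv,float)); out=[]
    for (u,v) in uv:
        d=np.array([(u-K[0,2])/K[0,0],-(v-K[1,2])/K[1,1],-1.0])
        R=T[:3,:3]; t=T[:3,3]; C=-R.T@t; w=R.T@d
        out.append(C+w*(z-C[2])/w[2])
    return np.array(out)
def proj(name,P):
    c=calibration(name); K=c["K"]; T=c["camera_from_world"]
    p=(T[:3,:3]@np.atleast_2d(P).T).T+T[:3,3]; x,y,z=p[:,0],-p[:,1],-p[:,2]
    return np.c_[K[0,0]*x/z+K[0,2],K[1,1]*y/z+K[1,2]]
def unz(UV,s,off): return (np.array(UV,float)+.5)/s-.5+np.array(off)
E
python3 - <<'E'
from h import *
np.set_printoptions(precision=4,suppress=True)
def rep(n,P): 
    print(n,P[:,:2].tolist() if 0 else np.round(P[:,:2],4).tolist(),'mean',P[:,:2].mean(0))
tr=bp("top",unz([(103,122),(374,75),(440,412),(163,464)],8,(275,170)),.050); rep("rim",tr)
d=lambda P,i,j:(np.linalg.norm(P[i]-P[j]),np.degrees(np.arctan2(*(P[i]-P[j])[1::-1])))
print(d(tr,0,1),d(tr,3,2),d(tr,0,3),d(tr,1,2))
hd=bp("top",unz([(243,136),(279,132),(326,384),(285,392)],8,(275,170)),.082); rep("handle top",hd); print(d(hd,0,3),d(hd,1,2))
s=bp("top",unz([(155,176),(329,194),(125,402),(302,418)],6,(155,140)),.065); rep("sock",s); print(d(s,0,2),d(s,1,3),d(s,0,1),d(s,2,3))
c=bp("top",unz([(150,38),(390,63),(335,546),(86,521)],6,(155,140)),.035); rep("case",c); print(d(c,0,3),d(c,1,2),d(c,0,1),d(c,3,2))
p=bp("top",unz([(369,192)],6,(155,140)),.145); rep("peg top",p)
p=bp("top",unz([(370,292)],6,(155,140)),.115); rep("pivot",p)
E
```

```text
rim [[0.5828, -0.1332], [0.6057, -0.2512], [0.4597, -0.2791], [0.4353, -0.1599]] mean [ 0.5208 -0.2059]
(np.float64(0.12016961869772885), np.float64(100.98579092328833)) (np.float64(0.12159564562509949), np.float64(101.5663239428298)) (np.float64(0.14987478485229083), np.float64(10.257045719075053)) (np.float64(0.14863144626149513), np.float64(10.79828063004406))
handle top [[0.5734, -0.1894], [0.5754, -0.2047], [0.4689, -0.2244], [0.4653, -0.2072]] mean [ 0.5207 -0.2064]
(np.float64(0.10954437112796603), np.float64(9.334957983679132)) (np.float64(0.1082418529571569), np.float64(10.504235917896265))
sock [[0.6288, 0.2371], [0.6203, 0.1372], [0.4987, 0.249], [0.4914, 0.1486]] mean [0.5598 0.193 ]
(np.float64(0.13070311380888405), np.float64(-5.215552984820172)) (np.float64(0.12939474065395504), np.float64(-5.0481894831842915)) (np.float64(0.10028867913550957), np.float64(85.12474485312309)) (np.float64(0.10068289297999534), np.float64(85.86834731508638))
case [[0.7167, 0.2486], [0.7045, 0.1066], [0.4202, 0.1306], [0.432, 0.2742]] mean [0.5683 0.19  ]
(np.float64(0.2858678821164307), np.float64(-5.134554303007332)) (np.float64(0.2853180758808927), np.float64(-4.810322922977084)) (np.float64(0.142466960525977), np.float64(85.08187639051421)) (np.float64(0.14408466556217062), np.float64(85.29989911741663))
peg top [[0.6081, 0.1077]] mean [0.6081 0.1077]
pivot [[0.5577, 0.108]] mean [0.5577 0.108 ]
```

>>> step_arm:
  plan: "8.7 -3.17 2.195 0 0 0 0;8.7 -3.17 2.195 0 0 0 0;8.7 -3.17 2.195 0 0 0 0;8.7 -3.17 2.195 0 0 0 0;8.7 -3.17 2.195 0 0 0 0;8.7 -3.17 2.195 0 0 0 0;8.7 -3.17 2.195 0 0 0 0;8.7 -3.17 2.195 0 0 0 0;8.7 -3.17 2.195 0 0 0 0;8.7 -3.17 2.195 0 0 0 0;8.7 -3.17 2.195 0 0 0 0;8.7 -3.17 2.195 0 0 0 0"

```text
clock: 1.15
tool_pos: [0.5215, -0.2044, 0.2266]
orientation: [180.0, 0.0, -154.3]
force: [1.6, -0.4, -0.3]
opening: 0.0868
```

>>> step_arm:
  plan: "8.7 0 0 0 0 0 5.1;8.7 0 0 0 0 0 5.1;8.7 0 0 0 0 0 5.1;8.7 0 0 0 0 0 0;8.7 0 0 0 0 0 0;8.7 0 0 0 0 0 0"

```text
clock: 1.65
tool_pos: [0.521, -0.2064, 0.2265]
orientation: [180.0, -0.0, -169.5]
force: [0.3, 0.5, -0.1]
opening: 0.0873
```

```bash
python3 - <<'E'
from plant import telemetry, snapshot, calibration
import cv2, numpy as np, pickle
np.set_printoptions(precision=4,suppress=True)
o=telemetry.get_obs();print(o["tool_pos"],o["orientation"],o["joint_pos"],o["force"])
pickle.dump(calibration("wrist"),open("w1.pkl","wb"))
for n in ["wrist","top"]:
  cv2.imwrite(f"pics/{n}1.png",snapshot(n))
E
```

```text
[ 0.521  -0.2064  0.2265] [ 179.9976   -0.0078 -169.4922] [ -1.6001   9.8016 -14.0006  -0.0007 -66.2059 -77.8918] [ 0.3141  0.4711 -0.0888]
```

View pics/wrist1.png

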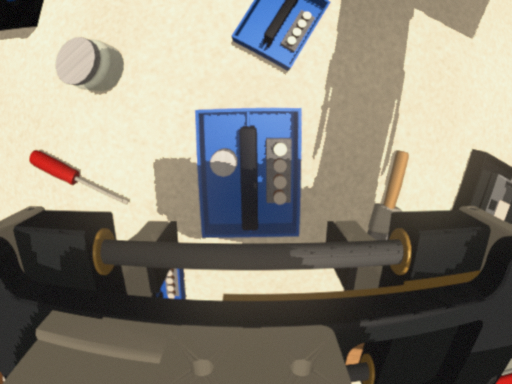

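View pics/top1.png

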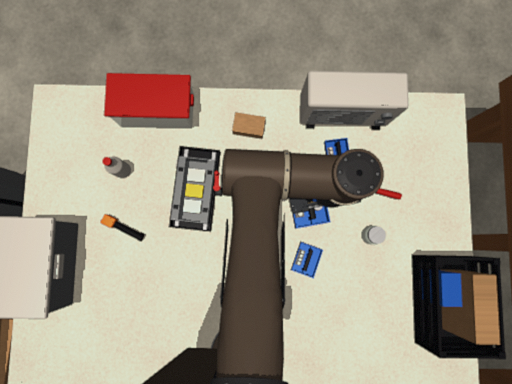

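The wrist view shows the large tray square to the image. The handle runs from (249,127) to (250,230), the tin is at (224,163), and the rim corners are at (196,110), (301,108), (202,238) and (300,236). I'll measure from these.

```bash
cat >> h.py <<'E'
def bpw(c,uv,z):
    K=c["K"];T=c["camera_from_world"];R=T[:3,:3];C=-R.T@T[:3,3];out=[]
    for u,v in np.atleast_2d(np.asarray(uv,float)):
        x=(u-K[0,2]);y=(v-K[1,2]);r=np.hypot(x,y);th=r/K[0,0]
        d=np.array([np.sin(th)*x/r,-np.sin(th)*y/r,-np.cos(th)]);w=R.T@d
        out.append(C+w*(z-C[2])/w[2])
    return np.array(out)
E
python3 - <<'E'
from h import *
import pickle
c=pickle.load(open("w1.pkl","rb"))
a=cv2.imread("pics/wrist1.png")[100:245,185:315]
cv2.imwrite("pics/w1z.png",cv2.resize(a,None,fx=4,fy=4,interpolation=cv2.INTER_CUBIC))
P=bpw(c,[(196,110),(301,108),(300,236),(202,238)],.05);print(P,P.mean(0))
for i,j in[(0,1),(1,2),(2,3),(3,0)]:
    e=P[j]-P[i];print(np.linalg.norm(e),np.degrees(np.arctan2(e[1],e[0])))
P=bpw(c,[(249,127),(250,230)],.082);print(P,P.mean(0))
E
```

```text
[[ 0.45805077 -0.28220052  0.05      ]
 [ 0.43462041 -0.16656321  0.05      ]
 [ 0.58472078 -0.13459229  0.05      ]
 [ 0.60929283 -0.25297516  0.05      ]] [ 0.5216712 -0.2090828  0.05     ]
0.11798716020967778 101.45416273349387
0.15346745826488406 12.024139826583072
0.1209061204758664 -78.27395226710259
0.15403987682831663 -169.06320783797776
[[ 0.46593346 -0.21985583  0.082     ]
 [ 0.57487799 -0.1988508   0.082     ]] [ 0.52040573 -0.20935331  0.082     ]
```

View pics/w1z.png

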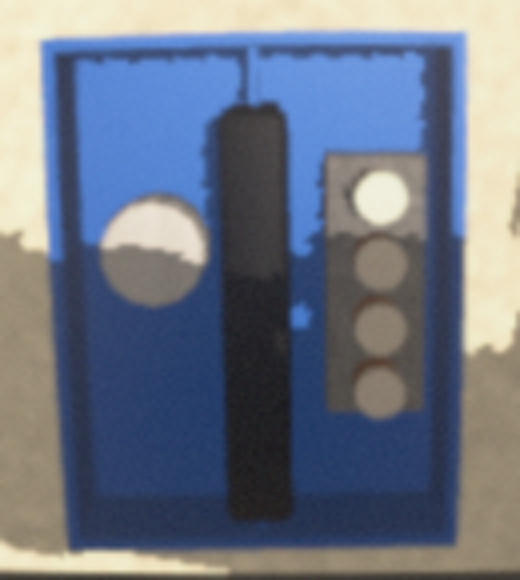

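The tray centre is at about (0.521, -0.208) with yaw about 11°. The rim sides came out near 154 and 120 mm, as they should. I'll descend onto the handle with the jaws part open.

>>> step_arm:
  plan: "5 0 -0.14 1 0 0 -0.5;5 0 0 2 0 0 0;5 0 0 2.5 0 0 0;5 0 0 2.5 0 0 0;5 0 0 2.5 0 0 0;5 0 0 2.5 0 0 0;5 0 0 2 0 0 0;5 0 0 1.4 0 0 0;5 0 0 0.8 0 0 0;5 0 0 0 0 0 0;5 0 0 0 0 0 0"

```text
clock: 2.67
tool_pos: [0.5213, -0.2079, 0.0544]
orientation: [-180.0, -0.0, -169.1]
force: [-0.0, 1.0, 1.0]
opening: 0.0502
```

```bash
python3 - <<'E'
from plant import snapshot
import cv2
cv2.imwrite("pics/w2.png",snapshot("wrist"));cv2.imwrite("pics/s2.png",snapshot("side"))
E
```

```text
(no output)
```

View pics/w2.png

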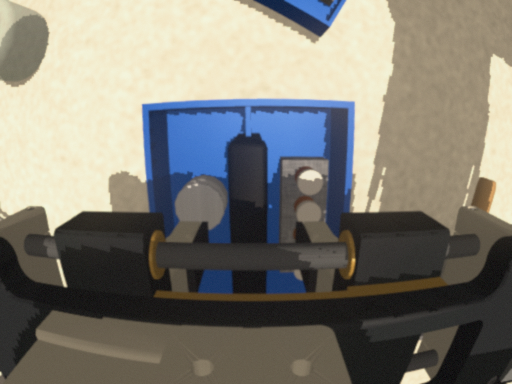

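The wrist view shows the handle centred between the pads at about (248,200). Now I'll close the jaws and lift slightly.

>>> step_arm:
  plan: "0 0 0 0 0 0 0;0 0 0 0 0 0 0;0 0 0 0 0 0 0;0 0 0 0 0 0 0;0 0 0 0 0 0 0;0 0 0 0 0 0 0;0 0 0 0 0 0 0;0 0 0 0 0 0 0"

```text
clock: 3.43
tool_pos: [0.5216, -0.2078, 0.0548]
orientation: [-180.0, 0.0, -169.1]
force: [0.2, -0.6, 2.3]
opening: 0.0174
```

>>> step_arm:
  plan: "0 0 0 0 0 0 0;0 0 0 -0.3 0 0 0;0 0 0 -0.7 0 0 0;0 0 0 -1 0 0 0;0 0 0 -1 0 0 0;0 0 0 0 0 0 0;0 0 0 0 0 0 0;0 0 0 0 0 0 0"

```text
clock: 4.1
tool_pos: [0.5212, -0.2076, 0.0846]
orientation: [180.0, 0.0, -169.2]
force: [0.0, -0.2, -5.0]
opening: 0.0179
```

```bash
python3 - <<'E'
from plant import snapshot,telemetry
import cv2,numpy as np
np.set_printoptions(precision=4,suppress=True)
o=telemetry.get_obs();print(o["tool_pos"],o["orientation"],o["force"],o["moment"],o["joint_pos"])
cv2.imwrite("pics/w3.png",snapshot("wrist"))
E
```

```text
[ 0.5212 -0.2076  0.0846] [ 179.9884    0.0196 -169.1529] [ 0.0053 -0.2355 -4.9595] [-0.0255 -0.0312 -0.0618] [ -1.7326  17.6086 -24.2687  -0.0209 -48.1061 -77.4064]
```

View pics/w3.png

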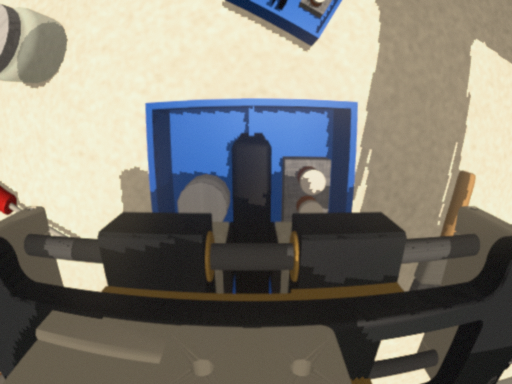

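>>> step_arm:
  plan: "0 0 0 -0.7 0 0 0;0 0 0 -1.4 0 0 0;0 0 0 -2.1 0 0 0;0 0 0 -2.5 0 0 0;0 0 0 -2.5 0 0 0;0 0 0 -2.4 0 0 0;0 0 0 -1.6 0 0 3.2;0 0 0 -0.8 0 0 3.2;0 0 0 0 0 0 3.2;0 0 0 0 0 0 3.1;0 0 0 0 0 0 3.1;0 0 0 0 0 0 0"

```text
clock: 5.15
tool_pos: [0.521, -0.2076, 0.2246]
orientation: [180.0, -0.0, 174.9]
force: [0.3, -0.5, -4.6]
opening: 0.0176
```

```bash
python3 - <<'E'
from plant import snapshot,telemetry
import cv2,numpy as np
np.set_printoptions(precision=4,suppress=True)
o=telemetry.get_obs();print(o["tool_pos"],o["orientation"],o["force"],o["moment"],o["joint_pos"])
y=np.radians(o["orientation"][2]);d=np.array([.5598,.1930])-o["tool_pos"][:2]
print(d@[np.cos(y),np.sin(y)],d@[np.sin(y),-np.cos(y)])
E
```

```text
[ 0.521  -0.2076  0.2246] [179.9902  -0.0275 174.9137] [ 0.2661 -0.5156 -4.5938] [-0.1018 -0.0373 -0.0476] [ -1.7342   9.9331 -14.0822  -0.0125 -66.0116 -93.347 ]
-0.003127022914686598 0.40244896395527224
```

>>> step_arm:
  plan: "0 0 0.6 0 0 0 0;0 0 1.2 0 0 0 0;0 0 1.8 0 0 0 0;0 0 2.4 0 0 0 0;0 0 2.7 0 0 0 0;0 0 2.7 0 0 0 0;0 0 2.7 0 0 0 0;0 0 2.7 0 0 0 0;0 0 2.7 0 0 0 0;0 0 2.7 0 0 0 0;0 0 2.7 0 0 0 0;0 0 2.7 0 0 0 0"

```text
clock: 6.15
tool_pos: [0.5446, 0.0696, 0.2247]
orientation: [180.0, -0.0, 175.2]
force: [0.8, 0.4, -5.1]
opening: 0.018
```

>>> step_arm:
  plan: "0 0 2.7 0 0 0 0;0 0 2.5 0 0 0 0;0 0 2.2 0 0 0 0;0 0 1.8 0 0 0 0;0 -0.1 1.5 0 0 0 0;0 -0.1 1 0 0 0 0;0 -0.1 0.6 0 0 0 0;0 0 0.3 0 0 0 0;0 0 0 0 0 0 0;0 0 0 0 0 0 0;0 0 0 0 0 0 0"

```text
clock: 7.07
tool_pos: [0.5589, 0.1918, 0.2246]
orientation: [-180.0, -0.0, 175.0]
force: [0.0, -0.7, -4.6]
opening: 0.0178
```

```bash
python3 - <<'E'
from plant import snapshot,telemetry,calibration
import cv2,numpy as np,pickle
np.set_printoptions(precision=4,suppress=True)
o=telemetry.get_obs();print(o["tool_pos"],o["orientation"],o["force"],o["moment"],o["joint_pos"])
pickle.dump(calibration("wrist"),open("w4.pkl","wb"))
a=snapshot("wrist");cv2.imwrite("pics/w4.png",a)
cv2.imwrite("pics/w4z.png",cv2.resize(a[:210,130:400],None,fx=2.8,fy=2.8,interpolation=cv2.INTER_CUBIC))
for n in("top","side"): cv2.imwrite(f"pics/{n}4.png",snapshot(n))
E
```

```text
[0.5589 0.1918 0.2246] [-179.9898   -0.0099  175.0132] [ 0.0065 -0.7413 -4.6373] [-0.0771 -0.043   0.0171] [  37.8819   12.7677  -10.4684    0.0008  -66.7781 -132.869 ]
```

View pics/w4z.png

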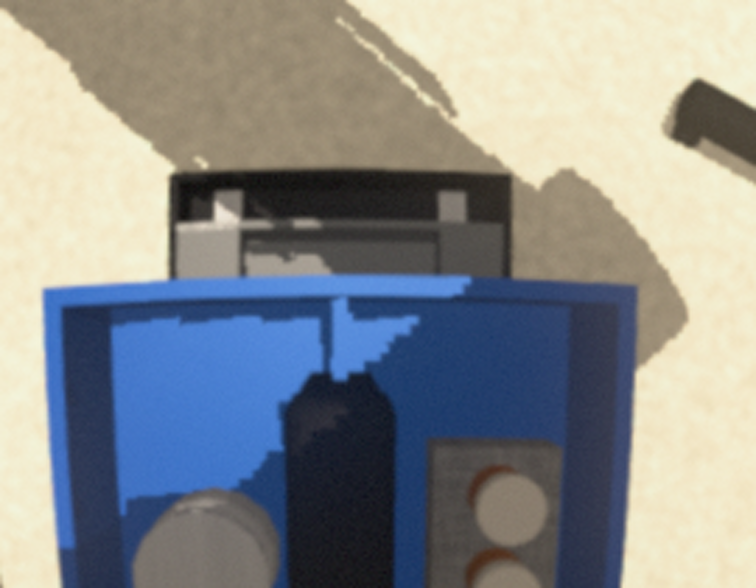

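View pics/top4.png

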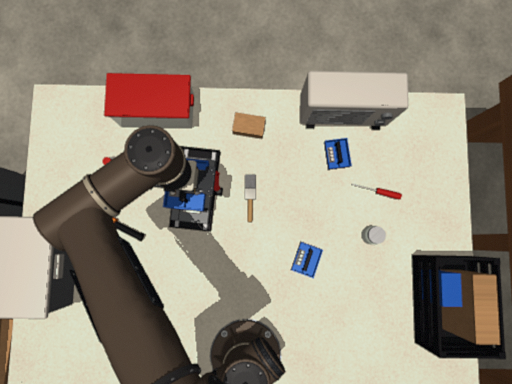

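View pics/side4.png

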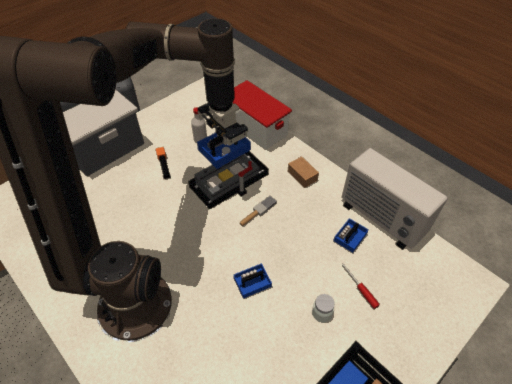

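The wrist view shows the case end at row 175 of the zoomed picture, the grey tray's end at about row 223, and the blue rim's end at about row 288. I'll compare these in world coordinates.

```bash
python3 - <<'E'
from h import *
import pickle
np.set_printoptions(precision=4,suppress=True)
c=pickle.load(open("w4.pkl","rb"))
f=lambda L,z: bpw(c,unz(L,2.8,(130,0)),z)
th=np.radians(-4.95);ex=np.array([np.cos(th),np.sin(th)]);ey=np.array([-ex[1],ex[0]])
T=np.array([.5589,.1918])
def rel(P): return np.c_[(P[:,:2]-T)@ex,(P[:,:2]-T)@ey]*1000
print("blue rim corners",rel(f([(44,289),(636,287)],.2198)))
print("base end",rel(f([(176,224),(238,224),(440,223),(504,222)],.065)))
print("case corner",rel(f([(172,175),(511,176)],.035)))
# top measured
for n,p in dict(sock=(.5598,.1930),case=(.5683,.1900)).items(): print(n,rel(np.array([p])))
E
```

```text
blue rim corners [[-76.9268 -60.5037]
 [-77.1246  58.8528]]
base end [[-108.3375  -63.3499]
 [-107.3312  -39.444 ]
 [-107.5594   36.8358]
 [-108.8969   61.491 ]]
case corner [[-133.569   -71.0186]
 [-132.9445   70.4465]]
sock [[0.7931 1.2732]]
case [[ 9.5203 -0.9822]]
```

>>> step_arm:
  plan: "0 -0.14 0.03 0.4 0 0 0;0 0 0 0.9 0 0 0;0 0 0 1.4 0 0 0;0 0 0 1.6 0 0 0;0 0 0 1.6 0 0 0;0 0 0 1.4 0 0 0;0 0 0 1.1 0 0 0;0 0 0 0.8 0 0 0;0 0 0 0.5 0 0 0;0 0 0 0.2 0 0 0;0 0 0 0 0 0 0;0 0 0 0 0 0 0"

```text
clock: 8.22
tool_pos: [0.5608, 0.193, 0.1261]
orientation: [180.0, 0.0, 175.1]
force: [-0.2, 0.2, -3.9]
opening: 0.0178
```

```bash
python3 - <<'E'
from plant import snapshot,telemetry,calibration
import cv2,numpy as np,pickle
np.set_printoptions(precision=4,suppress=True)
o=telemetry.get_obs();print(o["tool_pos"],o["orientation"],o["force"],o["moment"])
pickle.dump((calibration("wrist"),o),open("w5.pkl","wb"))
a=snapshot("wrist");cv2.imwrite("pics/w5.png",a)
cv2.imwrite("pics/w5z.png",cv2.resize(a[:210,130:400],None,fx=2.8,fy=2.8,interpolation=cv2.INTER_CUBIC))
E
```

```text
[0.5608 0.193  0.1261] [179.9738   0.0462 175.0652] [-0.1799  0.2272 -3.8784] [-0.0163 -0.0816  0.0202]
```

View pics/w5z.png

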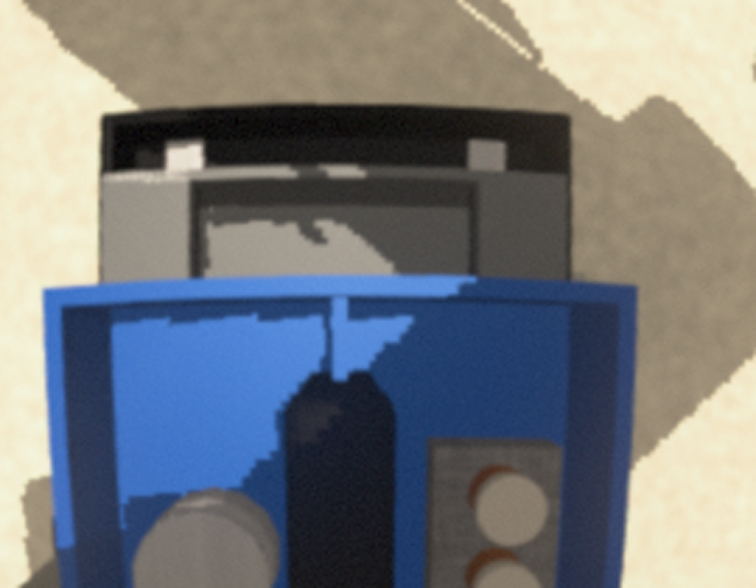

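```bash
python3 - <<'E'
from h import *
import pickle
np.set_printoptions(precision=4,suppress=True)
c,o=pickle.load(open("w5.pkl","rb"))
f=lambda L,z: bpw(c,unz(L,2.8,(130,0)),z)
th=np.radians(-4.95);ex=np.array([np.cos(th),np.sin(th)]);ey=np.array([-ex[1],ex[0]])
T=o["tool_pos"][:2]
def rel(P): return np.c_[(P[:,:2]-T)@ex,(P[:,:2]-T)@ey]*1000
print("rim",rel(f([(44,289),(636,287)],.1261-.0048)))
print("base177",rel(f([(101,177),(569,177)],.065)))
print("base180",rel(f([(101,181),(569,181)],.065)))
print("case",rel(f([(103,115),(571,115)],.035)))
print("sock top",rel(np.array([(.5598,.1930)])))
print("case top",rel(np.array([(.5683,.1900)])))
a=cv2.imread("pics/w5.png")[30:110,155:345]
cv2.imwrite("pics/w5zz.png",cv2.resize(a,None,fx=4,fy=4,interpolation=cv2.INTER_CUBIC))
E
```

```text
rim [[-76.8352 -60.4989]
 [-77.1471  58.8216]]
base177 [[-109.8205  -64.5958]
 [-109.4905   60.1094]]
base180 [[-108.7002  -64.5853]
 [-108.3729   60.0984]]
case [[-135.625   -73.018 ]
 [-135.3222   69.4094]]
sock top [[-0.9781 -0.0445]]
case top [[ 7.749  -2.2999]]
```

View pics/w5zz.png

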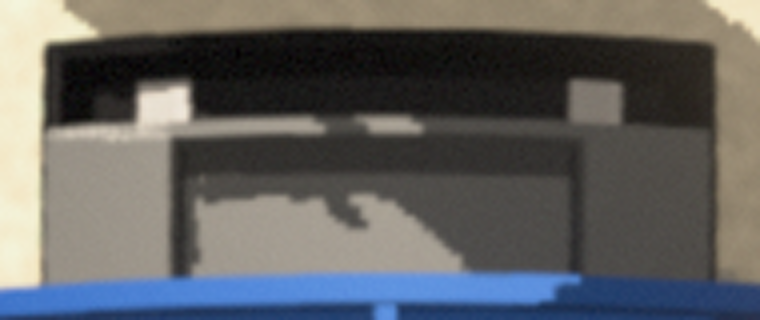

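>>> step_arm:
  plan: "0 0 -0.05 0.2 0 0 0;0 0 0 0.2 0 0 0;0 0 0 0.1 0 0 0;0 0 0 0.1 0 0 0;0 0 0 0.1 0 0 0;0 0 0 0.1 0 0 0;0 0 0 0 0 0 0;0 0 0 0 0 0 0"

```text
clock: 8.93
tool_pos: [0.5603, 0.1922, 0.1175]
orientation: [-180.0, -0.0, 175.1]
force: [0.3, -1.0, -4.3]
opening: 0.0177
```

>>> step_arm:
  plan: "0 0 0 0.1 0 0 0;0 0 0 0.1 0 0 0;0 0 0 0.1 0 0 0;0 0 0 0 0 0 0"

```text
clock: 9.27
tool_pos: [0.5602, 0.1922, 0.1143]
orientation: [-180.0, -0.0, 175.1]
force: [-0.2, 0.2, -5.1]
opening: 0.0178
```

The lugs are in the sockets with no contact force. I'll keep lowering to home, expected at TCP z ≈ 0.1108.

>>> step_arm:
  plan: "0 0 0 0.1 0 0 0;0 0 0 0.1 0 0 0;0 0 0 0.1 0 0 0;0 0 0 0 0 0 0;0 0 0 0 0 0 0"

```text
clock: 9.68
tool_pos: [0.5603, 0.1922, 0.1115]
orientation: [-180.0, -0.0, 175.1]
force: [1.0, -0.2, -4.2]
opening: 0.0179
```

>>> step_arm:
  plan: "0 0 0 0.05 0 0 0;0 0 0 0.05 0 0 0;0 0 0 0.05 0 0 0;0 0 0 0 0 0 0;0 0 0 0 0 0 0"

```text
clock: 10.1
tool_pos: [0.5604, 0.1923, 0.1108]
orientation: [180.0, 0.0, 175.1]
force: [-5.0, -0.8, 5.5]
opening: 0.0176
```

Contact came at z 0.1108, as expected for a tray fully home. I'll ease the press, release and rise.

>>> step_arm:
  plan: "0 0 0 -0.03 0 0 0;4.5 0 0 0 0 0 0;4.5 0 0 0 0 0 0;4.5 0 0 0 0 0 0;4.5 0 0 0 0 0 0;4.5 0 0 0 0 0 0"

```text
clock: 10.6
tool_pos: [0.5605, 0.1923, 0.1103]
orientation: [180.0, 0.0, 175.1]
force: [-0.2, 0.3, 0.7]
opening: 0.0431
```

>>> step_arm:
  plan: "4.5 0 0 -0.5 0 0 0;4.5 0 0 -1.5 0 0 0;4.5 0 0 -2 0 0 0;4.5 0 0 -2 0 0 0;4.5 0 0 -2 0 0 0;4.5 0 0 -2 0 0 0;4.5 0 0 0 0 0 0;4.5 0 0 0 0 0 0"

```text
clock: 11.27
tool_pos: [0.561, 0.1927, 0.212]
orientation: [179.9, 0.1, 175.1]
force: [0.0, -0.2, -1.0]
opening: 0.0451
```

```bash
python3 - <<'E'
from plant import snapshot,telemetry,calibration
import cv2,numpy as np,pickle
np.set_printoptions(precision=4,suppress=True)
o=telemetry.get_obs();print(o["tool_pos"],o["orientation"],o["force"],o["moment"])
pickle.dump((calibration("wrist"),o),open("w6.pkl","wb"))
a=snapshot("wrist");cv2.imwrite("pics/w6.png",cv2.resize(a,None,fx=1.5,fy=1.5))
a=snapshot("side");cv2.imwrite("pics/s6z.png",cv2.resize(a[110:220,170:290],None,fx=5,fy=5,interpolation=cv2.INTER_CUBIC))
E
```

```text
[0.561  0.1927 0.212 ] [179.8833   0.1358 175.0598] [ 0.0217 -0.1521 -0.9846] [ 0.0014  0.0191 -0.0027]
```

View pics/w6.png

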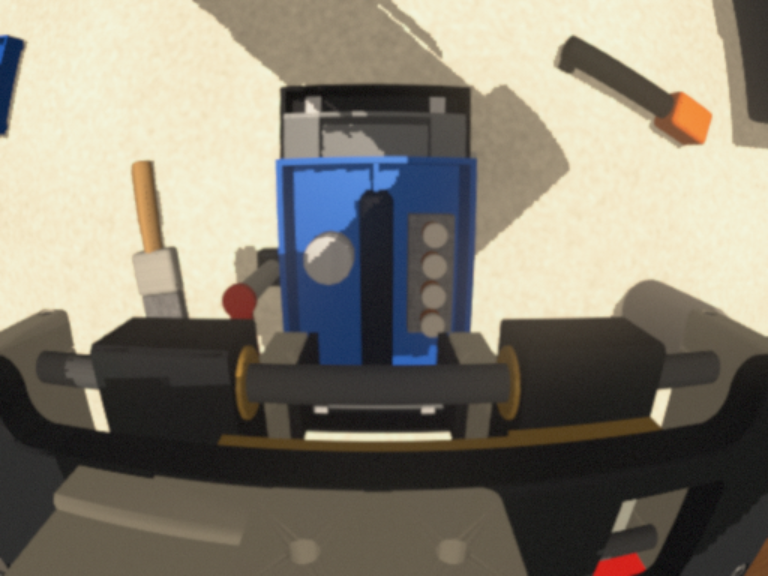

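View pics/s6z.png

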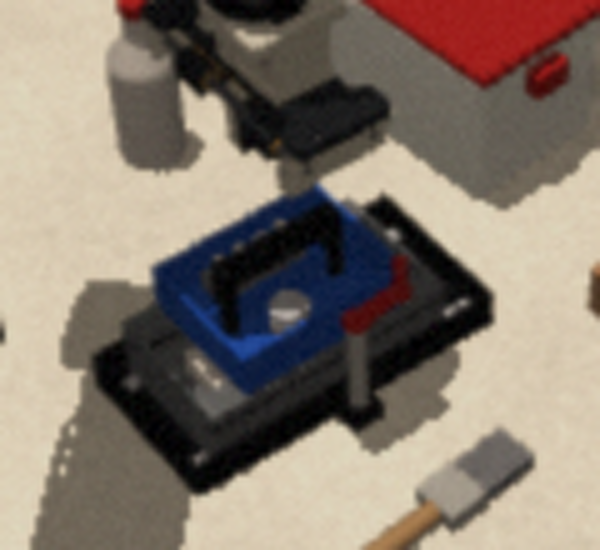

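The tray sits home with the tin inside, and the latch is still open. Now I'll refine the peg and pivot positions from the wrist and side views.

```bash
python3 - <<'E'
from h import *
import pickle
np.set_printoptions(precision=4,suppress=True)
c,o=pickle.load(open("w6.pkl","rb"))
a=cv2.imread("pics/w6.png")[225:345,200:320]
cv2.imwrite("pics/w6z.png",cv2.resize(a,None,fx=5,fy=5,interpolation=cv2.INTER_CUBIC))
f=lambda L,z: bpw(c,unz(L,1.5,(0,0)),z)
print("red disc .145/.115",f([(239,300)],.145),f([(239,300)],.115))
print("case",f([(281,88),(470,87)],.035), "rim",f([(277,159),(476,159)],.106))
g=lambda L,z: bp("side",unz(L,5,(170,110)),z)
print("side peg top",g([(400,262)],.145),"pivot top",g([(358,318)],.115))
for n,p in dict(pk=(.606,.104,.145),pv=(.561,.108,.115)).items(): print(n,proj("side",p),(proj("side",p)-[170,110])*5+2)
E
```

```text
red disc .145/.115 [[0.5525 0.1174 0.145 ]] [[0.5603 0.1067 0.115 ]]
case [[0.42   0.132  0.035 ]
 [0.4317 0.2735 0.035 ]] rim [[0.4784 0.1395 0.106 ]
 [0.4887 0.2573 0.106 ]]
side peg top [[0.6047 0.1032 0.145 ]] pivot top [[0.5623 0.1037 0.115 ]]
pk [[249.7017 161.7043]] [[400.5084 260.5217]]
pv [[240.1619 172.7591]] [[352.8097 315.7957]]
```

View pics/w6z.png

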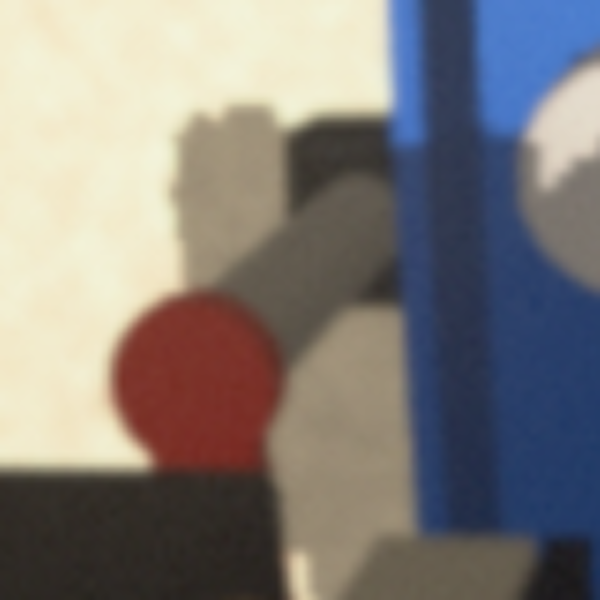

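>>> step_arm:
  plan: "3.5 -0.87 -1.43 0 0 0 0;3.5 -0.87 -1.43 0 0 0 0;3.5 -0.87 -1.43 0 0 0 0;3.5 -0.87 -1.43 0 0 0 0;3.5 -0.87 -1.43 0 0 0 0;3.5 -0.87 -1.42 0 0 0 0;3.5 0 0 1.5 0 0 0;3.5 0 0 1.5 0 0 0;3.5 0 0 1 0 0 0;3.5 0 0 0 0 0 0;3.5 0 0 0 0 0 0"

```text
clock: 12.28
tool_pos: [0.6045, 0.1022, 0.1694]
orientation: [-179.9, -0.1, 175.1]
force: [0.4, -0.4, 0.7]
opening: 0.0349
```

```bash
python3 - <<'E'
from plant import snapshot,telemetry,calibration
import cv2,numpy as np,pickle
np.set_printoptions(precision=4,suppress=True)
o=telemetry.get_obs();print(o["tool_pos"],o["orientation"],o["force"],o["joint_pos"])
pickle.dump((calibration("wrist"),o),open("w7.pkl","wb"))
a=snapshot("wrist");cv2.imwrite("pics/w7.png",cv2.resize(a,None,fx=1.5,fy=1.5))
a=snapshot("side");cv2.imwrite("pics/s7z.png",cv2.resize(a[110:220,170:290],None,fx=5,fy=5,interpolation=cv2.INTER_CUBIC))
E
```

```text
[0.6045 0.1022 0.1694] [-179.9193   -0.108   175.0728] [ 0.3614 -0.4491  0.6889] [  27.8332   17.2415  -11.922     0.0108  -60.971  -122.7656]
```

View pics/w7.png

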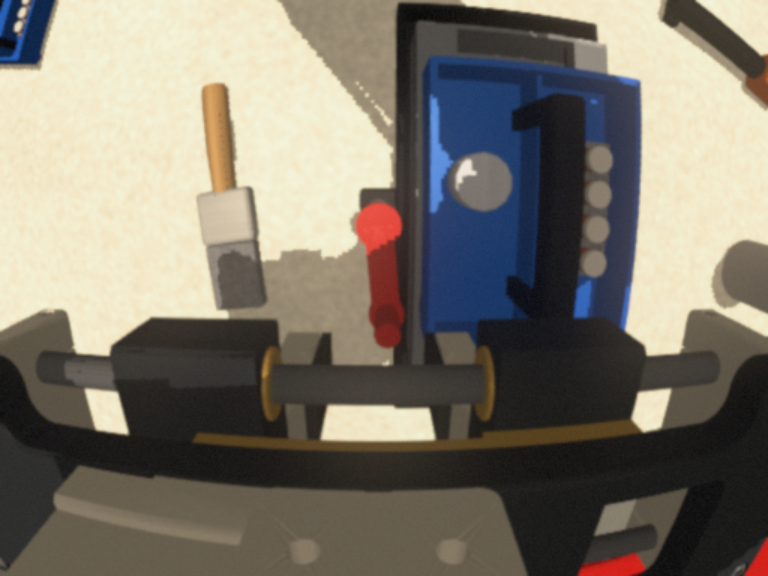

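View pics/s7z.png

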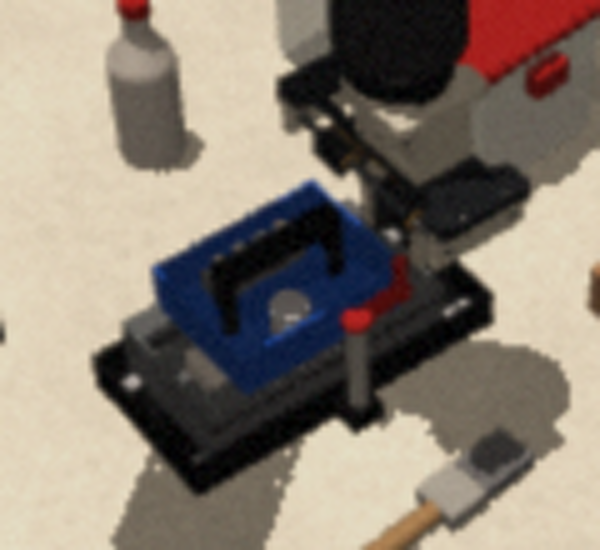

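```bash
python3 - <<'E'
from h import *
import pickle
np.set_printoptions(precision=4,suppress=True)
c,o=pickle.load(open("w7.pkl","rb"))
f=lambda L,z: bpw(c,unz(L,1.5,(0,0)),z)
print("peg",f([(388,333)],.145),"pivot",f([(379,226)],.115))
E
```

```text
peg [[0.6053 0.1061 0.145 ]] pivot [[0.5619 0.1059 0.115 ]]
```

>>> step_arm:
  plan: "3.5 -0.08 0.25 0.6 0 0 0;3.5 0 0 1.2 0 0 0;3.5 0 0 1.2 0 0 0;3.5 0 0 1 0 0 0;3.5 0 0 0.6 0 0 0;3.5 0 0 0.2 0 0 0;3.5 0 0 0 0 0 0;3.5 0 0 0 0 0 0"

```text
clock: 13.05
tool_pos: [0.6063, 0.1049, 0.1228]
orientation: [180.0, 0.0, 175.1]
force: [-0.2, 0.5, 0.5]
opening: 0.0349
```

>>> step_arm:
  plan: "0 0 0 0 0 0 0;0 0 0 0 0 0 0;0 0 0 0 0 0 0;0 0 0 0 0 0 0;0 0 0 0 0 0 0;0 0 0 0 0 0 0;0 0 0 0 0 0 0"

```text
clock: 13.63
tool_pos: [0.6064, 0.105, 0.1227]
orientation: [180.0, 0.0, 175.1]
force: [1.5, 1.2, 1.3]
opening: 0.0112
```

The jaws hold the peg. Next I'll swing along the 45 mm arc in 5° rows, with the tool turning along with it.

>>> step_arm:
  plan: "0 0.01 0.2 0 0 0 -2.5;0 0.017 0.392 0 0 0 -5;0 0.017 0.392 0 0 0 -5;0 0.017 0.392 0 0 0 -5;0 0.017 0.392 0 0 0 -5;0 0 0 0 0 0 0"

```text
clock: 14.13
tool_pos: [0.6034, 0.1225, 0.1226]
orientation: [-180.0, -0.1, -162.2]
force: [-3.8, 1.5, 4.6]
opening: 0.0109
```

>>> step_arm:
  plan: "0 0.017 0.392 0 0 0 -5;0 0.017 0.392 0 0 0 -5;0 0.017 0.392 0 0 0 -5;0 0.017 0.392 0 0 0 -5;0 0.017 0.392 0 0 0 -5;0 0 0 0 0 0 0"

```text
clock: 14.63
tool_pos: [0.5929, 0.1384, 0.1225]
orientation: [180.0, -0.1, -137.3]
force: [-4.3, -1.2, 5.0]
opening: 0.0111
```

>>> step_arm:
  plan: "0 0.017 0.392 0 0 0 -5;0 0.017 0.392 0 0 0 -5;0 0.017 0.392 0 0 0 -5;0 0.017 0.392 0 0 0 -5;0 0.017 0.392 0 0 0 -5;0 0 0 0 0 0 0"

```text
clock: 15.13
tool_pos: [0.5767, 0.1488, 0.1225]
orientation: [179.9, -0.2, -112.3]
force: [-4.9, -4.6, 6.4]
opening: 0.0111
```

>>> step_arm:
  plan: "0 0.017 0.392 0 0 0 -5;0 0.017 0.392 0 0 0 -5;0 0.017 0.392 0 0 0 -5;0 0.017 0.392 0 0 0 -5;0 0 0 0 0 0 0"

```text
clock: 15.55
tool_pos: [0.5617, 0.1515, 0.1225]
orientation: [179.9, -0.2, -92.3]
force: [-2.4, -5.9, 5.8]
opening: 0.0114
```

>>> step_arm:
  plan: "0 0 0.1 0 0 0 -1.3;0 0 0.1 0 0 0 -1.3;0 0 0 0 0 0 0;0 0 0 0 0 0 0"

```text
clock: 15.88
tool_pos: [0.5615, 0.1516, 0.1226]
orientation: [-180.0, -0.1, -90.1]
force: [3.9, -7.9, 1.5]
opening: 0.011
```

The force rises and the peg no longer moves, so it's at the stop. I'll open and rise.

>>> step_arm:
  plan: "0 0 -0.1 0 0 0 0;2.5 0 0 0 0 0 0;2.5 0 0 0 0 0 0;2.5 0 0 0 0 0 0;2.5 0 0 0 0 0 0;2.5 0 0 -0.5 0 0 0;2.5 0 0 -1.5 0 0 0;2.5 0 0 -2.5 0 0 0;2.5 0 0 -2.5 0 0 0;2.5 0 0 -2.5 0 0 0;2.5 0 0 0 0 0 0;2.5 0 0 0 0 0 0"

```text
clock: 16.88
tool_pos: [0.5628, 0.1544, 0.2194]
orientation: [-179.8, 0.1, -89.8]
force: [-0.8, 0.1, -0.6]
opening: 0.0248
```

>>> step_arm:
  plan: "2.5 0 0 -1.5 0 0 0;2.5 0 0 -2.5 0 0 0;2.5 2.5 0 -1 0 0 0;2.5 3 0 0 0 0 0;2.5 3 0 0 0 0 0;2.5 3 0 0 0 0 0;2.5 3 0 0 0 0 0;2.5 2 0 0 0 0 0;2.5 0 0 0 0 0 0;2.5 0 0 0 0 0 0"

```text
clock: 17.72
tool_pos: [0.562, -0.0122, 0.2665]
orientation: [179.9, -0.0, -90.0]
force: [0.3, 0.1, 0.2]
opening: 0.0245
```

```bash
python3 - <<'E'
from plant import snapshot,telemetry,calibration
import cv2,numpy as np
np.set_printoptions(precision=4,suppress=True)
o=telemetry.get_obs();print(o["tool_pos"],o["orientation"],o["force"],o["joint_pos"])
a=snapshot("wrist");cv2.imwrite("pics/w9.png",cv2.resize(a,None,fx=1.5,fy=1.5))
a=snapshot("side");cv2.imwrite("pics/s9z.png",cv2.resize(a[110:220,170:290],None,fx=5,fy=5,interpolation=cv2.INTER_CUBIC))
a=snapshot("top");cv2.imwrite("pics/t9.png",a);cv2.imwrite("pics/t9z.png",cv2.resize(a[140:238,155:265],None,fx=6,fy=6,interpolation=cv2.INTER_CUBIC))
E
```

```text
[ 0.562  -0.0122  0.2665] [179.9162  -0.005  -89.9742] [0.2585 0.0563 0.2466] [ 18.6886   8.605  -10.1493  -0.0233 -71.3267 -18.6553]
```

View pics/w9.png

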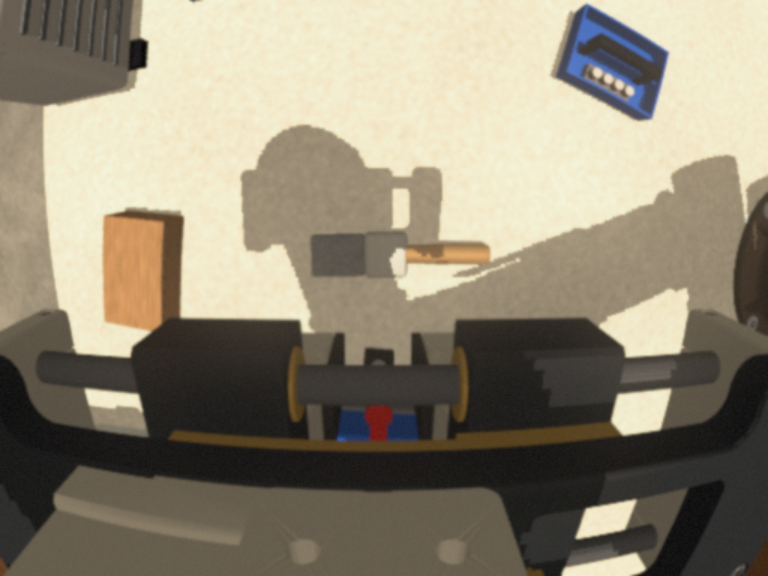

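View pics/s9z.png

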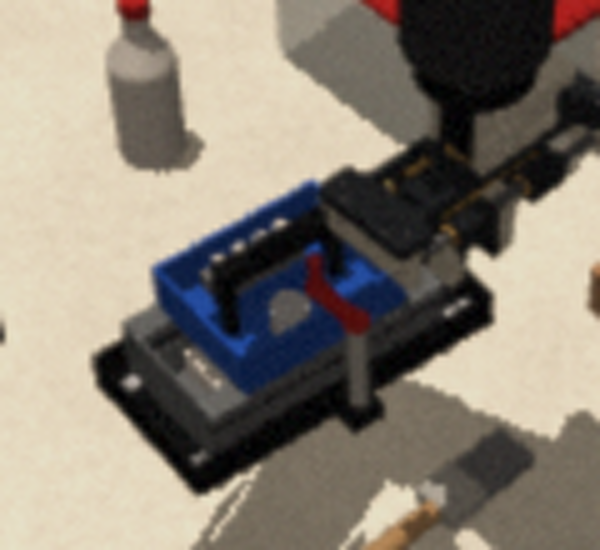

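View pics/t9.png

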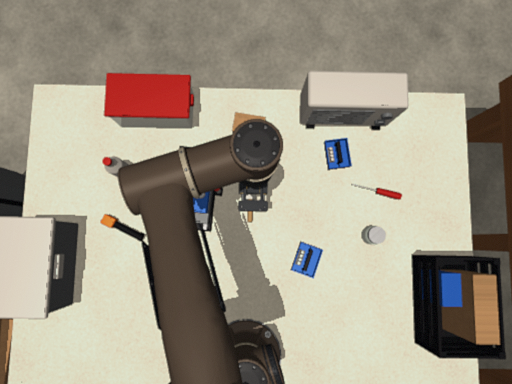

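The latch lies across the rim with the tin in place. I'll move the arm further aside for one clear top view.

>>> step_arm:
  plan: "2.5 2.5 0 0 0 0 0;2.5 3 0 0 0 0 0;2.5 3 0 0 0 0 0;2.5 3 0 0 0 0 0;2.5 3 0 0 0 0 0;2.5 3 0 0 0 0 0;2.5 2.5 0 0 0 0 0;2.5 2 0 0 0 0 0;2.5 0 0 0 0 0 0;2.5 0 0 0 0 0 0"

```text
clock: 18.7
tool_pos: [0.5632, -0.2312, 0.2667]
orientation: [179.9, 0.0, -89.9]
force: [-0.4, 0.5, -0.1]
opening: 0.0251
```

```bash
python3 - <<'E'
from h import *
from plant import snapshot
a=snapshot("top");cv2.imwrite("pics/t10.png",a);cv2.imwrite("pics/t10z.png",cv2.resize(a[140:238,155:265],None,fx=6,fy=6,interpolation=cv2.INTER_CUBIC))
E
```

```text
(no output)
```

View pics/t10z.png

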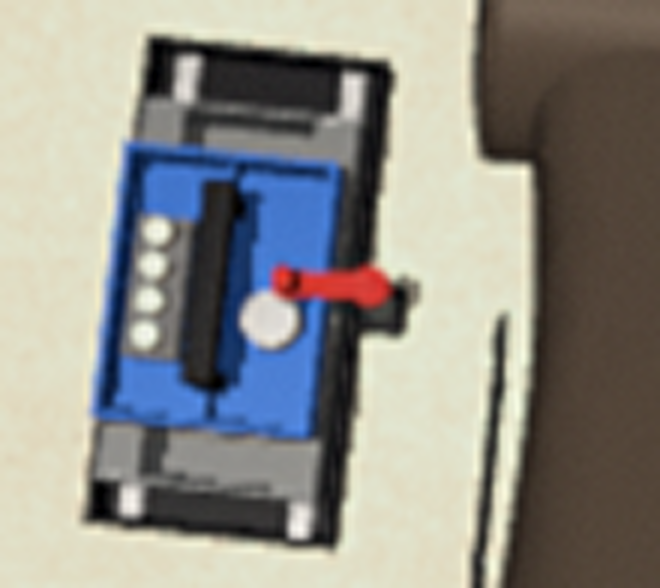

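```bash
python3 - <<'E'
from h import *
p=bp("top",unz([(285,277)],6,(155,140)),.145)[0];q=bp("top",unz([(375,287)],6,(155,140)),.115)[0]
e=(p-q)[:2];print(p,q,np.linalg.norm(e),np.degrees(np.arctan2(e[1],e[0]))+4.95)
for z in(.106,.115):
  r=bp("top",unz([(126,144),(342,166),(312,437),(95,413)],6,(155,140)),z);print(z,r[:,:2].mean(0),np.linalg.norm(r[0]-r[1]),np.linalg.norm(r[0]-r[3]))
from plant import workorder
workorder.close_job()
E
```

```text
[0.56104474 0.15135851 0.145     ] [0.5604861  0.10537647 0.115     ] 0.045985431900470365 94.25394250364218
0.106 [0.5588935  0.19224502] 0.12082120253235268 0.15063846760057234
0.115 [0.55773129 0.19092755] 0.11997846961975447 0.14958775802402796
the job is handed in; nothing more can be done
```

The blue tray is seated in the base tray and locked by the red latch. I handed the job in at about 19 s, and it reports no verdict.

- **Picking up:** I took the large blue tray by its handle, carried it level over the brush and latch, and lined it up with the base tray. The base tray sits about 9 mm toward the case's -x end.
- **Seating:** I lowered it in steps of 1 mm or less. The lugs went straight into the sockets with no search needed. The tray met the flanges at TCP height 0.1108 m, exactly where fully home was expected, with contact forces of about 10 N.
- **Latching:** I gripped the peg and swung the latch until it met its stop, with forces under 9 N. It passed over the rim freely, which it can only do if the tray is fully home.

**Last checks:**
- In the final top view the latch lies across the rim at about 94°, near its stop at 94.5°. The tin is in the tray.
- The other objects looked undisturbed in the views I took.
- The gripper was open and well clear, with no force on it.

**Small disagreements:** The camera estimates of the tray-to-socket alignment differed by 1–2 mm between the top and wrist views, so I used a value in between. The top view alone can't confirm the tray's height; that rests on the contact height and the latch passing.

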